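# Shift the test stand's range lever through its H gate into third

### The arm

A 7-joint arm with a two-finger parallel gripper is mounted at the origin on the work surface. World frame = base frame: x ahead of the robot, y to its left, z up, the work surface at z = 0. Lengths are in m, angles in degrees, forces in N, time in s.
With the tool pointing down it reaches from about 0.35 to 0.9 m from the base axis. Payload 8.1 kg.
Tool frame: the origin (TCP) lies midway between the tips of the shut fingers; the grasp point (between the pads) lies env.grip_depth behind it (env.grip_depth is the distance from the TCP to the grasp point, in m); x points along the fingers, y is the direction in which the jaws open and shut, and the axes are right-handed (so a half turn about x gives the same grasp; the last joint's range is limited). The gripper opens to 85 mm and grips with 20 to 120 N. Pads are 22 mm wide; open, the fingers measure 114 mm over their backs; the gripper's body (76 mm by 85 mm) begins 54 mm behind the grasp point. The pads swing forward as they close: fully open they stand 13 mm farther back than shut.
Start: joints at [-71.998, 24.895, 1.432, 90.138, -0.665, 64.973, -4.303], TCP at [0.253, 0.571, 0.231] pointing down, gripper open.
Joint ranges: [-149.89, 149.89], [-25.12, 119.58], [-72.63, 75.52], [4.76, 147.25], [-75.54, 255.54], [6.69, 114.76], [-157.13, 157.13]. Speed limits (degrees/s): [127.2, 127.2, 172.46, 172.46, 180, 180, 180].

### API

Orientations are given as a 3x3 rotation matrix whose columns are the frame's x, y, z axes.
In Python, from cell import env gives the robot as it stands. Calls block until the motion is done:
- env.reach(position, orientation): joint-space move of the TCP to a pose.
- env.movel(position, ori=None, vel=0.15, threshold=None): straight line of the TCP; ori=None keeps the orientation; vel is the mean speed in m/s. With threshold (N) it stops when the force on the tool has changed by that much, and returns True; else False.
- env.goto_joints(angles): joint-space move.
- env.set_gripper(opening): opening from 0.0 (shut) to 1.0 (fully open); the grip force is fixed at half the most; returns when the fingers have stopped.
- env.hold(seconds).
- env.ik(position, orientation): joint angles nearest the present ones, or None.
- env.get_obs(): the state.
- env.read_camera(name): name is "scene" or "side" or "wrist"; returns the picture (384x512x3 uint8, blue, green, red); there is no depth.
- env.camera_model(name): a dict with "mtx" (3x3 intrinsics, pixels), "dist" ([k1, k2, p1, p2, k3] as OpenCV has them; the pictures are not rectified), "T" (4x4, takes a point from camera to world coordinates); the wrist camera has in their place "hand_eye" (4x4, takes a point from camera to tool coordinates, whose origin is the TCP and whose axes are the tool frame's). Camera axes: x right, y up, looking along -z (the intrinsics and any distortion apply to the point x, -y, -z); pixel columns grow to the right and rows downward; lengths in m; the calibration is good to about 2 mm. A picture is of the moment at which its call begins: read the wrist's pose just before it. camera_model takes no time and is no camera call.
A pose or a line that the arm cannot do raises env.IKError and nothing moves.
- env.hand_in(): hands the job in, once; it reports no verdict.
The state is a dict: "time_s": time; "qpos": joint angles; "joint_vel": joint speeds; "effort": joint torques, N m; "tcp_pos": TCP position; "ee_rot": TCP orientation; "contact_force": force on the tool from outside, world axes, zero at the start; "ft_torque": the same for the moment, N m; "width": opening from 0.0 (shut) to 1.0 (fully open).
Only numpy, scipy, OpenCV 4.12 (cv2) and the standard library are available. Lean on these libraries where they do the work, as an engineer would, in place of code of your own. Each camera call takes 0.05 s, during which the arm holds its last target. There are 200 camera calls.

### The job

Set the injector test stand's drive to third: with the fingertips push the ball-topped range lever along its rail to neutral, across to the right side of the H-shaped gate, and then forward until it is fully home in the third slot (forward right, seen from the robot's side), without letting it slip into the fourth slot behind. Only push the lever: never take it between the fingers and do not force it against the gate. Leave the loose parts lying about as they are.

Things in the scene. Friction and masses are not known exactly. Their poses are not given: they have to be found in the camera images.
- stand: sizes in mm: fixed drive of the injector test stand: bed 200 in x, y from -240 to +360; blue motor on the left (terminal box top 179 high), grey cast gearbox in the middle (cover 240 x 200, top 98 high), drive flange and mounting angle (116 high) on the right. Origin under the gearbox's centre on the slab; x = forward, away from the operator (the robot), y = to the operator's left, z up
- gate (a point): sizes in mm: centre of the H gate, on the top of the steel gate plate (100 x 85), 126 straight above the stand's origin. Two rails along the stand's x (14 left and right of centre), joined in the middle, at x = 0, by one cross slot along y. Slots numbered by punched dots as usual: first forward left, second back left, third forward right (+x, -y), fourth back right
- pivot (a point): sizes in mm: point about which the range lever swings, on the stand's z axis, 33 above its origin, hidden in the gearbox
- knob (a point): sizes in mm: centre of the lever's black ball knob, diameter 42, 205 from the pivot, about 235 above the slab; the point's z runs up along the lever. Under it a ferrule (20 thick), then bare stem, 12 thick. In the stand's frame it is at x = 205 sin(fore), y = -205 sin(across) cos(fore), z = 33 + 205 cos(across) cos(fore), from the two joint values
- shift_across (a joint): the lever's swing sideways, rad: negative to the operator's left (the stand's +y), positive to the right; -0.16 = middle of the left rail, +0.16 = of the right rail, play about 0.025 each way. Friction holds the lever where it is left; 4 to 6 N at the knob moves it. It can cross only while shift_fore is within about 0.045 of zero; the gate's tongues have rounded tips
- shift_fore (a joint): the lever's swing forward and back, rad: positive forward (the stand's +x), 0 in the cross slot, stops at +0.25 (home in a forward slot) and -0.25 (home in a back slot). Friction as for shift_across. The lever starts anywhere along the left rail: forward, back or between
- puller: sizes in mm: rusty steel slide-hammer injector puller, 330 long, 44 wide, lying on the slab in front of the motor, along its own x; origin under its middle
- red_cap: sizes in mm: red plastic storage cap, diameter 34, 34 high, standing on the bed (16 high) beside the drive flange; origin at the centre of its underside
- seal_cone: sizes in mm: brass sealing cone, diameter 28, 28 high, standing on the gearbox cover beyond the gate; origin at the centre of its underside
- nut_a: sizes in mm: grey iron nozzle nut, 30 wide, 34 high, standing on the gearbox cover on the near left; origin at the centre of its underside
- nut_b: sizes in mm: grey iron nozzle nut like the other, on the gearbox cover on the near right; origin at the centre of its underside
- adapter: sizes in mm: chrome test gauge adapter, diameter 32, 74 high, standing on the slab close in front of the stand; origin at the centre of its underside

How it is judged (in metres and radians):
On the way, in this order (a step that is already met when the one before it is completed fails the run):
1. the lever has been brought across the cross slot to the right rail, still in neutral (value of joint shift_across above 0.11 rad and value of joint shift_fore between -0.08 and 0.08 rad), for 0.1 s.
2. the lever is fully forward in the third slot (value of joint shift_across above 0.11 rad and value of joint shift_fore above 0.22 rad), for 0.2 s.
At the end, for the whole second after the job is handed in: the lever rests in the third slot: shift_across above 0.11 rad and shift_fore above 0.22 rad (stop at 0.25), still; each loose part is within 20 mm of where it started (all of step 2 and velocity of joint shift_fore between -0.02 and 0.02 rad/s and distance of each of puller, red_cap, seal_cone, nut_a, nut_b, adapter from where it was at the start of the episode below 0.02 m); the robot touches nothing.
It fails at once if the lever runs back into the fourth slot (shift_across above 0.05 with shift_fore below -0.10) (value of joint shift_across above 0.05 rad and value of joint shift_fore below -0.1 rad).
It fails at once if the knob or stem is taken between the fingers (distance between the grasp point and knob below 0.018 m or (x of the grasp point in the frame of knob between -0.0085 and 0.0085 m and y of the grasp point in the frame of knob between -0.0085 and 0.0085 m and z of the grasp point in the frame of knob between -0.11 and -0.015 m)).
It fails at once if the lever or the stand is forced: pushed with more than 40 N (contact force between any of the fingers, the arm and stand above 40 N).
It fails at once if a loose part is shifted or lifted by more than 20 mm (distance of any of puller, red_cap, seal_cone, nut_a, nut_b, adapter from where it was at the start of the episode above 0.02 m).
It also fails if it takes over 54 s, if anything falls off the work surface, if the arm or the gripper's body presses on something with over 40 N, if the wrist force passes 120 N, or if a joint passes its speed limit or range.

## Working session

There is one attempt and no reset: what is moved stays moved. The work goes in short steps, each a Python script; the robot and the scene stay as the last script left them, time stands still between calls to the robot, and variables do not carry over. Pictures are saved under pics/ and viewed, about 8 in all and at most 12, crops included, and the job is handed in when it is done.

```bash
ls; mkdir -p pics; python3 - <<'E'
from cell import env
import cv2,numpy as np
np.set_printoptions(precision=4,suppress=True)
a=env.read_camera("scene");b=env.read_camera("side")
cv2.imwrite("pics/scene0.png",a);cv2.imwrite("pics/side0.png",b)
for n in("scene","side"):
    m=env.camera_model(n);print(n,m["mtx"],m["dist"],m["T"])
print(env.camera_model("wrist"));print(env.grip_depth,env.get_obs())
E
```

```text
pics
scene [[396.753    0.     257.2378]
 [  0.     396.753  192.0317]
 [  0.       0.       1.    ]] [-0.0858  0.      0.      0.      0.    ] [[-0.0235 -0.8313  0.5553  0.96  ]
 [ 0.9997 -0.023   0.0079  0.0637]
 [ 0.0062  0.5553  0.8316  0.739 ]
 [ 0.      0.      0.      1.    ]]
side [[432.9899   0.     250.8257]
 [  0.     432.9899 195.1119]
 [  0.       0.       1.    ]] [0.0405 0.     0.     0.     0.    ] [[ 0.9509  0.1669 -0.2607  0.3306]
 [-0.3088  0.5705 -0.761  -0.5629]
 [ 0.0217  0.8042  0.594   0.6244]
 [ 0.      0.      0.      1.    ]]
{'mtx': array([[327.6282,   0.    , 256.1735],
       [  0.    , 327.6282, 191.2696],
       [  0.    ,   0.    ,   1.    ]]), 'dist': array([-0.0951,  0.    ,  0.    ,  0.    ,  0.    ]), 'hand_eye': array([[-0.0006,  0.277 , -0.9609, -0.1423],
       [ 1.    , -0.0002, -0.0007, -0.0008],
       [-0.0004, -0.9609, -0.277 , -0.0693],
       [ 0.    ,  0.    ,  0.    ,  1.    ]])}
0.0187 {'time_s': 0.1, 'qpos': array([-71.9987,  24.9343,   1.4321,  90.1837,  -0.6661,  64.975 ,
        -4.3041]), 'joint_vel': array([ 0.0371, -0.1108, -0.0642, -0.1307,  0.0075, -0.0074, -0.0329]), 'effort': array([  0.0038, -67.1754,   1.0287, -31.6894,   0.0159,   0.0075,
        -0.    ]), 'tcp_pos': array([0.2529, 0.5711, 0.2306]), 'ee_rot': array([[-0.0005,  0.4049,  0.9143],
       [-0.0014,  0.9143, -0.4049],
       [-1.    , -0.0015,  0.0001]]), 'contact_force': array([-0.973 , -0.3196, -0.5484]), 'ft_torque': array([ 0.0046,  0.0294, -0.0211]), 'width': 1.0011854343932216}
```

View pics/scene0.png

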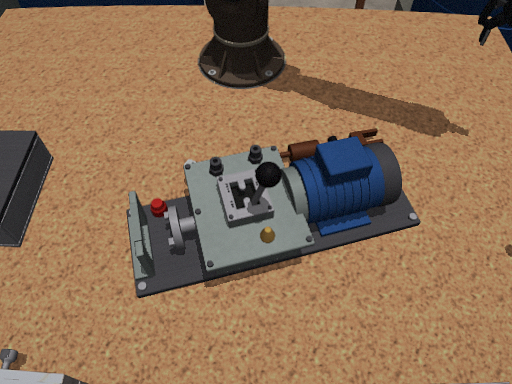

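View pics/side0.png

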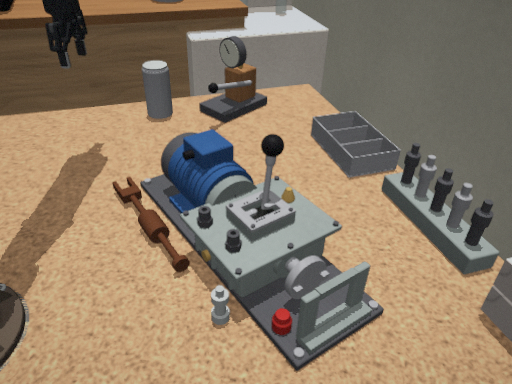

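Scene view: the knob is at about (268,174), the gate plate around (246,197), and the cover corners near (186,163), (207,270), (312,242). Side view: the knob is at about (272,146) and the gate at about (262,212). I'll zoom in for exact points.

```bash
python3 - <<'E'
import cv2,numpy as np
a=cv2.imread("pics/scene0.png")[135:285,175:325];b=cv2.imread("pics/side0.png")[125:275,175:345]
f=lambda i:cv2.resize(i,None,fx=1,fy=1)
A=cv2.resize(a,(400,400),interpolation=cv2.INTER_CUBIC);B=cv2.resize(b,(400,353),interpolation=cv2.INTER_CUBIC)
o=np.zeros((400,800,3),np.uint8);o[:,:400]=A;o[:353,400:]=B
cv2.imwrite("pics/crop0.png",o)
for n,box in(("scene",(240,150,300,200)),("side",(250,125,300,165))):
    i=cv2.imread(f"pics/{n}0.png");x0,y0,x1,y1=box
    m=(i[y0:y1,x0:x1].max(2)<45).astype(np.uint8)
    m=cv2.morphologyEx(m,cv2.MORPH_OPEN,np.ones((7,7),np.uint8))
    for c in cv2.findContours(m,0,2)[0]:
        (x,y),r=cv2.minEnclosingCircle(c);print(n,x+x0,y+y0,r,cv2.contourArea(c))
E
```

```text
scene 246.16279077529907 190.13953399658203 9.222136497497559 134.0
scene 268.3428249359131 175.0694751739502 13.634749412536621 474.0
side 272.2330951690674 145.57117462158203 10.783794403076172 251.0
```

View pics/crop0.png

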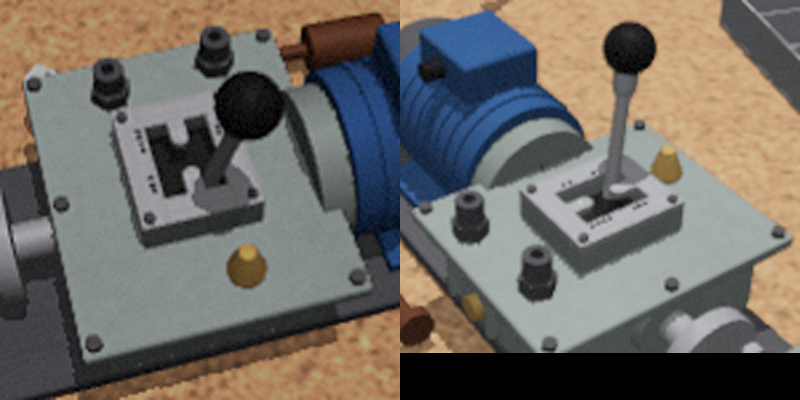

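The crop shows the four cover bolts, the gate-plate corners and the lever in the forward-left slot. Next I'll cast rays onto z≈0.1 and triangulate the knob.

```bash
cat > h.py <<'E'
from cell import env
import cv2,numpy as np
np.set_printoptions(precision=4,suppress=True)
def ray(n,uv,T=None):
    m=env.camera_model(n);T=m["T"] if T is None else T
    p=cv2.undistortPoints(np.array([[uv]],float),m["mtx"],m["dist"])[0,0]
    return T[:3,3],T[:3,:3]@np.array([p[0],-p[1],-1.])
def plane(n,uv,z,T=None):
    o,d=ray(n,uv,T);return o+d*(z-o[2])/d[2]
def tri(*rs):
    A=0;b=0
    for o,d in rs:
        d=d/np.linalg.norm(d);P=np.eye(3)-np.outer(d,d);A=A+P;b=b+P@o
    x=np.linalg.solve(A,b)
    return x,[np.linalg.norm(np.cross(x-o,d/np.linalg.norm(d))) for o,d in rs]
E
python3 - <<'E'
from h import *
s=[(34,85),(263,35),(358,277),(94,343)]; d=[(550,344),(425,208),(640,125),(779,231)]
s=[(x/2.6667+175,y/2.6667+135) for x,y in s]; d=[((x-400)/2.353+175,y/2.353+125) for x,y in d]
for n,P in(("scene",s),("side",d)):
    Q=np.array([plane(n,p,.1) for p in P]);c=Q.mean(0);e=(Q[2]+Q[3]-Q[0]-Q[1])/2;g=(Q[1]+Q[2]-Q[0]-Q[3])/2
    print(n,Q[:,:2],c,np.linalg.norm(e),np.linalg.norm(g),np.degrees(np.arctan2(e[1],e[0])),np.degrees(np.arctan2(-g[0],g[1])))
    # sizes
print([tri(ray("scene",a),ray("side",b)) for a,b in zip(s,d)])
g=[(115,110),(143,225),(265,196)]
for p in g: print("gate",plane("scene",(p[0]/2.6667+175,p[1]/2.6667+135),.126))
print("knob",tri(ray("scene",(268.3,175.1)),ray("side",(272.2,145.6))))
print("knob alt",tri(ray("scene",(175+249/2.6667,135+105/2.6667)),ray("side",(175+230/2.353,125+47/2.353))))
E
```

```text
scene [[ 0.4759 -0.0845]
 [ 0.4218  0.0894]
 [ 0.6321  0.1537]
 [ 0.6847 -0.0203]] [0.5537 0.0346 0.1   ] 0.2191970470169062 0.18190478225151102 17.05418355380785 17.056664272685364
side [[ 0.4766 -0.0857]
 [ 0.4225  0.088 ]
 [ 0.634   0.1517]
 [ 0.6875 -0.0208]] [0.5552 0.0333 0.1   ] 0.22078291580050646 0.18128422018544293 16.943658821752145 17.26321652633371
[(array([ 0.4764, -0.0849,  0.0998]), [np.float64(0.0006169145710661772), np.float64(0.0006169145710660743)]), (array([0.4222, 0.089 , 0.0997]), [np.float64(0.0005948922803542595), np.float64(0.0005948922803542272)]), (array([0.6334, 0.1528, 0.1003]), [np.float64(0.0012218571123306587), np.float64(0.0012218571123307311)]), (array([ 0.6861, -0.0209,  0.1011]), [np.float64(0.0011667548088138986), np.float64(0.0011667548088140913)])]
gate [ 0.5165 -0.0176  0.126 ]
gate [0.6105 0.0084 0.126 ]
gate [0.5856 0.0897 0.126 ]
knob (array([0.5876, 0.0755, 0.2301]), [np.float64(0.00021417064474311964), np.float64(0.0002141706447433323)])
knob alt (array([0.588 , 0.0753, 0.2319]), [np.float64(0.000757112932083705), np.float64(0.0007571129320837315)])
```

Stand origin is about (0.5545, 0.034) with yaw 17.05°. The bolt heights check out and the gate-corner midpoint agrees. The knob in the stand frame is about (0.044, 0.030), so fore ≈ 0.216 and across ≈ -0.15: left rail, nearly fully forward. First move: shut fingers in front of the knob, feel for contact, and pull it back to neutral.

```bash
cat >> h.py <<'E'
c,s=np.cos(np.radians(17.05)),np.sin(np.radians(17.05))
O=np.array([.5545,.034,0]);W=np.array([[c,-s,0],[s,c,0],[0,0,1.]])
S=lambda x,y,z:O+W@np.array([x,y,z])
inv=lambda p:W.T@(np.asarray(p)-O)
R=np.array([[0,-s,c],[0,c,s],[-1,0,0.]])
def st(t=""):
    o=env.get_obs();print(t,"t",round(o["time_s"],2),"tcp",inv(o["tcp_pos"]),"F",W.T@o["contact_force"]);return inv(o["tcp_pos"])
E
python3 - <<'E'
from h import *
env.set_gripper(0)
env.movel([.253,.571,.36],vel=.25)
env.reach(S(.115,.030,.36),R); st("above")
env.movel(S(.115,.030,.215),vel=.15); st("down")
print(env.movel(S(.06,.030,.215),vel=.03,threshold=3)); st("contact")
cv2.imwrite("pics/side1.png",env.read_camera("side"))
E
```

```text
above t 3.76 tcp [0.1152 0.0313 0.3598] F [-0.1784 -0.1333  0.1406]
down t 4.88 tcp [0.1156 0.0299 0.216 ] F [-0.1397 -0.4073 -0.3074]
True
contact t 6.17 tcp [0.0728 0.0301 0.2153] F [3.7416 0.1843 0.7752]
```

View pics/side1.png

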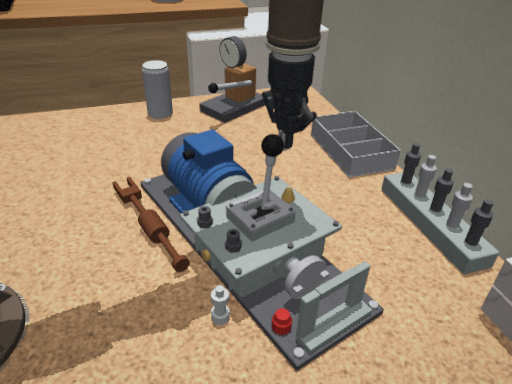

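Fingertips touch the front of the knob at about (283,140). Contact at x=0.0728 fits an offset of about 0.029–0.032. Pulling back to neutral, then measuring.

```bash
python3 - <<'E'
from h import *
print(env.movel(S(.030,.031,.215),vel=.04,threshold=20)); st("pulled")
env.movel(S(.075,.031,.215),vel=.12);st("off")
env.movel(S(.075,.10,.215),vel=.2)
a=env.read_camera("scene");b=env.read_camera("side")
env.movel(S(0,.10,.215),vel=.2);st("left")
o=np.zeros((384,800,3),np.uint8);o[:,:400]=cv2.resize(a[135:279,185:335],(400,384));o[:,400:]=cv2.resize(b[105:249,185:335],(400,384))
cv2.imwrite("pics/p2.png",o);cv2.imwrite("pics/scene2.png",a);cv2.imwrite("pics/side2.png",b)
E
```

```text
False
pulled t 7.43 tcp [0.0301 0.031  0.2148] F [2.9596 0.499  2.5748]
off t 7.96 tcp [0.0738 0.0309 0.2141] F [-0.4415 -0.2722 -0.1297]
left t 9.07 tcp [-0.      0.0992  0.2155] F [0.8529 0.2244 1.0352]
```

View pics/p2.png

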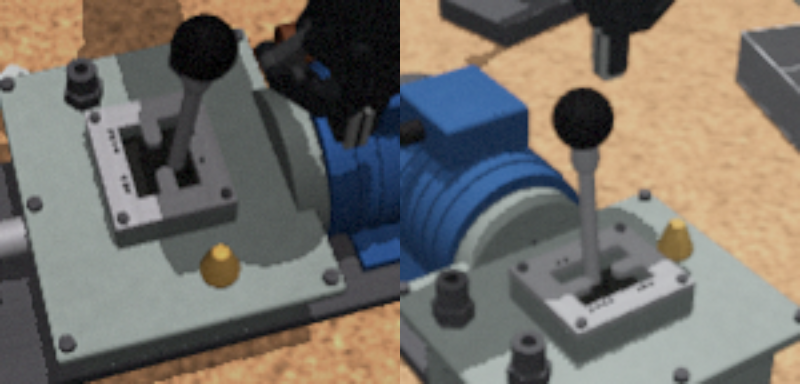

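The knob is at scene (261.1,152.6) and side (253.6,149.6), and the lever stands at the cross slot. I'll triangulate it and, if it's within tolerance, push across.

```bash
python3 - <<'E'
from h import *
k,r=tri(ray("scene",(261.1,152.6)),ray("side",(253.6,149.6)));q=inv(k);print("knob",q,r,"fore",np.arcsin(q[0]/.205))
if abs(q[0])<.007:
    print(env.movel(S(q[0],.045,.215),vel=.03,threshold=3));p=st("contact")
    d=p[1]-.031   # offset knob centre -> tcp
    print(env.movel(S(q[0],-.031+d,.215),vel=.04,threshold=14)); st("across")
    a=env.read_camera("side");e=env.read_camera("scene")
    o=np.zeros((384,800,3),np.uint8);o[:,:400]=cv2.resize(e[135:279,185:335],(400,384));o[:,400:]=cv2.resize(a[105:249,185:335],(400,384))
    cv2.imwrite("pics/p3.png",o)
E
```

```text
knob [0.0015 0.0298 0.2358] [np.float64(0.0008130778992440264), np.float64(0.0008130778992441208)] fore 0.00741577122890802
True
contact t 10.23 tcp [0.0008 0.0641 0.2148] F [-0.382   0.6287 -0.5706]
False
across t 11.95 tcp [0.0013 0.0021 0.2148] F [ 0.0399  2.9618 -1.3995]
```

View pics/p3.png

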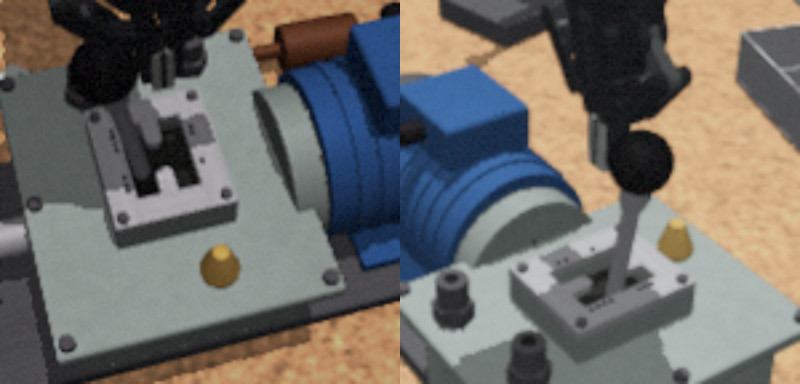

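The knob is now on the right side, at scene (222.9,162) and side (275.4,165.7). I'll measure it, go round behind, and push forward gently until it meets the stop.

```bash
python3 - <<'E'
from h import *
k,r=tri(ray("scene",(222.9,162)),ray("side",(275.4,165.7)));q=inv(k);f=np.arcsin(q[0]/.205)
a=np.arcsin(-q[1]/.205/np.cos(f));print("knob",q,r,"fore",f,"across",a)
if a>.125 and abs(f)<.06:
    env.movel(S(0,.035,.215),vel=.12)
    env.movel(S(-.07,.035,.215),vel=.2); env.movel(S(-.07,q[1],.215),vel=.2); st("behind")
    print(env.movel(S(-.02,q[1],.215),vel=.03,threshold=3));p=st("contact")
    print(env.movel(S(p[0]+.048-q[0],-.032,.215),vel=.04,threshold=14)); p=st("near")
    print(env.movel(S(p[0]+.02,-.032,.215),vel=.01,threshold=9)); st("stop")
E
```

```text
knob [ 0.0023 -0.0336  0.2351] [np.float64(0.00036551292482534583), np.float64(0.00036551292482547886)] fore 0.011197008910353504 across 0.16488237140966383
behind t 13.47 tcp [-0.0694 -0.0345  0.2148] F [-0.0119  0.5442 -1.1055]
True
contact t 14.75 tcp [-0.0281 -0.0336  0.2144] F [-3.8651  0.38    2.3512]
False
near t 16.04 tcp [ 0.0176 -0.0317  0.2151] F [-3.377   0.2669 -1.9457]
True
stop t 16.87 tcp [ 0.02   -0.0317  0.2141] F [-4.546   0.2751  2.235 ]
```

```bash
python3 - <<'E'
from h import *
env.movel(S(-.06,-.032,.215),vel=.12); env.movel(S(-.12,-.032,.36),vel=.2); st("clear")
a=env.read_camera("side");e=env.read_camera("scene")
o=np.zeros((384,800,3),np.uint8);o[:,:400]=cv2.resize(e[135:279,185:335],(400,384));o[:,400:]=cv2.resize(a[105:249,185:335],(400,384))
cv2.imwrite("pics/p4.png",o);cv2.imwrite("pics/side4.png",a);cv2.imwrite("pics/scene4.png",e)
E
```

```text
clear t 18.61 tcp [-0.12   -0.0317  0.359 ] F [0.5051 0.7601 0.2073]
```

View pics/p4.png

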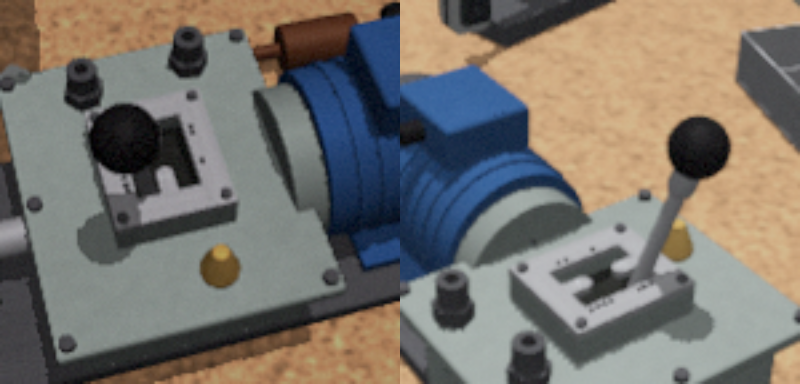

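View pics/side4.png

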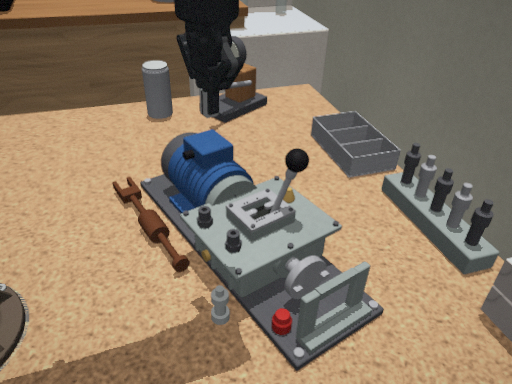

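The lever sits in the forward-right slot, with the knob at scene (125,138) and side (699,148) in the crop. The loose parts are where they were and the arm is clear. I'll check the numbers and hand in.

```bash
python3 - <<'E'
from h import *
k,r=tri(ray("scene",(185+125/2.667,135+138/2.667)),ray("side",(185+299/2.667,105+148/2.667)));q=inv(k);f=np.arcsin(q[0]/.205)
a=np.arcsin(-q[1]/.205/np.cos(f));print("knob",q,r,"fore",f,"across",a)
if f>.228 and a>.12: env.hand_in(); print("handed in")
E
```

```text
knob [ 0.0501 -0.0317  0.229 ] [np.float64(0.0011519054804967459), np.float64(0.0011519054804967268)] fore 0.2471173748958401 across 0.1600282331584064
the job is handed in; nothing more can be done
handed in
```

The lever is in the third slot, and I handed the job in at about 18.6 s of the 54 s allowed. With the fingers shut, I pulled the lever back to neutral, pushed it across to the right rail, then pushed it forward until it met the stop.

- **Lever position:** the last two-camera measurement gave shift_fore ≈ 0.247 rad and shift_across ≈ 0.160 rad. The finger contact position separately gave shift_fore of about 0.248. On the right rail in neutral it had measured 0.011 fore and 0.165 across.
- **Forces:** the readings I took never went above about 5 N. The final push stopped at its 9 N change limit, so it peaked at roughly 12 N.
- **Loose parts and arm:** by eye, the loose parts look unmoved in the final pictures; I did not measure them. The arm was clear of everything.

No check failed. The only small mismatch was in the first knob measurement: finger contact put the knob about 3 mm further back than the cameras did, unless the fingertips are thinner than the pads. This was well within the gate's tolerance.

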